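# Weigh the collecting box on the hanging scale

## Task

The larger of the two collecting boxes hangs by the keyholes in its ears on the wooden stand: slide it up until the stud heads are in the wide ends of the keyholes, draw it off forwards, and hang it by its handle on the double hook of the hanging scale. Let its weight down gently, so that the sprung hook never hits its bottom stop, then let go and leave it hanging upright and still for the reading. Keep it upright all the way, and leave the smaller box on its studs and the bottles and the cream tube where they stand.

Things in the scene. Friction and masses are not known exactly. Their poses are not given: they have to be found in the camera images.
- large_box_grip (a point): Centre of the flat bar handle (grip here) of the large collecting box, the one to weigh. Bar 10 mm thick (x), 16 high, 100 long (y), on two posts, 85 mm free between them; lid top with coin slot 58 mm below the point, underside of the box 163 below. Grey closed box, 72 mm deep (centred), 96 wide, 150 over its ears; 0.4 to 0.65 kg. x: from its front to its back, z up. At either place of the stand.
- large_box_slots (a point): Point on the back of the large box midway between its two keyholes, at the closed upper ends of their slots, 83 mm below the handle point. A keyhole is in each ear (4 mm plate), 61.5 mm either side: a 9 mm wide slot runs 20 mm straight down into a wide end 19 mm wide, 24 mm high. Box raised 26 to 38 mm: the heads fit through the wide ends and it draws off forwards (-x); else they hold it.
- small_box_grip (a point): Centre of the same kind of handle on the small collecting box, which must stay hanging at the other place of the stand: same look, ears and keyholes (150 mm over the ears), but its body is only 50 mm deep and 71 mm high, underside 129 mm below the point. Axes as for the large box.
- stand: Fixed pine stand: panel 340 mm wide, 12 thick, top 189 above the table; base board reaches 47 mm ahead of and 58 behind the panel's front. Origin on the table under the middle of the panel's front; x into the panel, y along it. Two places, 83.5 mm either side of the middle, each with two studs 123 mm apart, 150 high: shank 6 mm, 7 mm long, then a head 12 mm across, 4 thick.
- hook_seat (a point): Rest point of the sprung double hook, midway between its two prongs at their top; 222 mm above the table unloaded. x: from prong tips to column, z up. Prongs 8 mm thick, 46 mm free between them; upturned tips end 24 mm ahead of the point, 14 above it; a cross bar begins 50 mm behind it and carries the prongs. A handle bar resting here has its centre 8 mm above the point.
- hook (a joint): How far the sprung hook has sunk on its column, in m: 0 unloaded; spring 220 N/m (18 to 29 mm under the large box), lightly damped, so that a load let go suddenly bobs for about a second; bottom stop at 0.050.
- scale: The hanging scale, fixed: dark base plate 110 mm wide, 16 high, reaching 120 mm ahead of the column; upright column 24 x 34 mm, 268 mm high, on which the hook slides. Origin on the table under the column, whose middle is 80 mm behind the hook's rest point; x to the back, z up.
- green_bottle_mid (a point): Centre of a standing pale green bottle with a green cap, 50 x 75 x 234 mm (75 along its y), loose, to be left alone; it stands between the stand and the scale.
- white_bottle_mid (a point): Centre of a standing white bottle with a white cap, 50 x 86 x 216 mm (86 along its y), loose, to be left alone; it stands to the right of the scale.
- pump_bottle_mid (a point): Centre of a standing white pump bottle with a black pump, 70 mm thick, 200 mm high, loose, to be left alone; it stands to the left of the stand.
- cream_tube_mid (a point): Centre of a lying cream tube, white with a brown cap, 39 mm thick, 150 mm long (along its y), loose, to be left alone. Always in the same place, fixed: a pine crate 172 mm high with corners near x, y = (0.39, -0.38), (0.23, -0.17), (-0.04, -0.37) and (0.12, -0.58), and a dark blue cash box 76 mm high near (0.27, 0.16).

How it is judged:
By the outcome, as a careful person would: the job done as asked, in the order asked, and still so for the second after the job is handed in, with the robot touching nothing.
It also fails if it takes over 51 s, if anything falls off the work surface, if the arm or the gripper's body presses on something with over 40 N, if the wrist force passes 120 N, or if a joint passes its speed limit or range.

## Robot

A 7-joint arm with a two-finger parallel gripper is mounted at the origin on the work surface; the furniture and walls round the work are solid. World frame = base frame: x ahead of the robot, y to its left, z up, the work surface at z = 0. Lengths are in m, angles in rad, forces in N, time in s.
With the tool pointing down it reaches from about 0.425 to 0.925 m from the base axis. Payload 6.8 kg.
Tool frame: the origin (TCP) lies on the mounting face of the last link; the fingertips stand bot.finger_overhang ahead of it and the grasp point (between the pads) lies 155 mm ahead of it (bot.finger_overhang is the distance from the TCP to the fingertips, in m); z points along the fingers, y is the line along which they close (so a half turn about z gives the same grasp; the last joint's range is limited). The gripper opens to 85 mm and grips with 20 to 120 N. Pads are 22 mm wide; open, the fingers measure 114 mm over their backs; the gripper's body (76 mm by 85 mm) begins 54 mm behind the grasp point. The pads swing forward as they close: fully open they stand 13 mm farther back than shut.
Start: joints at [1.031, 0.477, 0.022, 1.555, -0.011, 1.109, -0.083], TCP at [0.282, -0.613, 0.405] pointing down, gripper open.
Joint ranges: [-2.96, 2.96], [-0.34, 2.1], [-1.41, 1.46], [0.24, 2.44], [-1.37, 4.51], [0.17, 1.92], [-2.96, 2.96]. Speed limits (rad/s): [2.39, 2.39, 3.14, 3.14, 3.14, 3.14, 3.14].

## Interface

Orientations are given as a unit quaternion [x, y, z, w].
In Python, from station import bot gives the robot as it stands.
- The arm moves only by the tool drive_tool, never from a script. Its argument "deltas" is a list of rows, each a list of 4 numbers: the shift along the tool's x, y, z in m, then the turn about the tool's z in rad. A call has 1 to 10 rows; each row shifts and turns the commanded pose from where the row before left it, along the tool's axes as they then stand; what a row does not reach is not made up. A row lasts 1/10 s, in which the tool goes at most 50 mm and 8.59 degrees, less where a joint would pass 70% of its speed; a pose out of reach is approached as far as the arm can. A call is refused whole if a number of a shift passes 0.05 or a number of a turn 0.15, either way. A call with a gripper value outside its range is refused whole. "grip" is the finger opening in m, from 0 to 0.0854, set as the call begins (left out, the last holds). The fingers move at their own pace and stop on an object; "force" is the grip in N (left out, the last holds). Time passes only in rows, so rows that do not move let the fingers close. It gives the time, the measured TCP pose, the force, the opening and the grip force at its end, in the units of the state.
- bot.get_state(): the state, without advancing time (a new reading comes with each control period).
- bot.grab_frame(name): name is "scene" or "top" or "wrist"; returns the picture (480x640x3 uint8, red, green, blue); there is no depth.
- bot.camera_params(name): a dict with "fx", "fy", "cx", "cy" (pixels), "R" (3x3) and "t" (3): a world point X has camera coordinates R X + t. Camera axes: x right, y down, z forward; pixel columns grow to the right and rows downward; lengths in m; the calibration is good to about 2 mm. A picture is of the moment at which its call begins: read the wrist's pose just before it. camera_params takes no time and is no camera call; for the wrist camera it gives the pose at the moment of the call.
- bot.hand_in(): hands the job in; it is judged then, once.
Trained networks look in the newest picture that a camera, given by its name, has taken for a name from the list of things; names that differ only in an ending like _2 or _b are one class to them, and where a whole thing is asked for, a point or a joint stands for the part that bears it (a point fixed in the world has none). Each returns a list of dicts, best first, with "p" (0 to 1); they miss things now and then, are a little off and sometimes report something else, mostly with a low value. They report only what shows in the picture. A call takes as long as a camera call.
- bot.trace(camera, query): "mask" (480x640 bool, what is visible of it) and "location" ([column, row] in pixels, amid what is visible of it).
- bot.landmark_of(camera, query): "location" ([column, row] in pixels: a listed point, or the origin of a listed thing).
The state is a dict: "clock": time; "joint_positions": joint angles; "dq": joint speeds; "joint_efforts": joint torques, N m; "ee_pos": TCP position; "tcp_rot": TCP orientation; "wrist_force": force on the tool from outside, world axes, zero at the start; "wrist_torque": the same for the moment, N m; "grip_width": finger opening in m; "finger_force": force on a finger pad.
Only numpy, scipy, OpenCV 4.12 (cv2) and the standard library are available. Lean on these libraries where they do the work, as an engineer would, in place of code of your own. Each camera call takes 0.05 s, during which the arm holds its last target. There are 200 camera calls.

## Working session

There is one attempt and no reset: what is moved stays moved. The work goes in short steps, Python scripts to look and compute and a tool call to move; the robot and the scene stay as the last step left them, time stands still between calls to the robot, and variables do not carry over. Pictures are saved under pics/ and viewed, at most 10 in all, crops included, and the job is handed in when it is done.

Besides the shell and the picture viewer there is one more tool, called after ">>>" by a JSON object that holds its "fn" and its "kwargs". drive_tool: Moves the arm, as the interface text tells. Its arguments: {"type":"object","properties":{"deltas":{"type":"array","items":{"type":"array","items":{"type":"number"}}},"grip":{"type":"number"},"force":{"type":"number"}},"required":["deltas"]}

```bash
mkdir -p pics; ls; cat > h.py <<'E'
import numpy as np, cv2
from station import bot
from scipy.spatial.transform import Rotation as Ro
def proj(cam,X):
    c=bot.camera_params(cam);p=np.array(c["R"])@np.array(X)+np.array(c["t"]);return [c["fx"]*p[0]/p[2]+c["cx"],c["fy"]*p[1]/p[2]+c["cy"]]
def ray(cam,px):
    c=bot.camera_params(cam);R=np.array(c["R"]);t=np.array(c["t"])
    d=R.T@np.array([(px[0]-c["cx"])/c["fx"],(px[1]-c["cy"])/c["fy"],1]);return -R.T@t,d/np.linalg.norm(d)
def atz(cam,px,z):
    o,d=ray(cam,px);return o+d*(z-o[2])/d[2]
def tri(rs):
    A=0;b=0
    for o,d in rs:
        P=np.eye(3)-np.outer(d,d);A=A+P;b=b+P@o
    X=np.linalg.solve(A,b);return X,[np.linalg.norm((np.eye(3)-np.outer(d,d))@(X-o)) for o,d in rs]
def save(cam,n):
    im=bot.grab_frame(cam);cv2.imwrite(f"pics/{n}.png",im[:,:,::-1]);return im
E
python3 - <<'E'
from h import *
np.set_printoptions(precision=4,suppress=True)
s=bot.get_state();print(s["clock"],s["ee_pos"],Ro.from_quat(s["tcp_rot"]).as_matrix(),bot.finger_overhang)
a=save("scene","scene0");b=save("top","top0")
cv2.imwrite("pics/both.png",cv2.resize(np.hstack([a,b]),(800,300))[:,:,::-1])
for q in ["large_box_grip","large_box_slots","small_box_grip","stand","hook_seat","scale","green_bottle_mid","white_bottle_mid"]:
    r=[]
    for cam in("scene","top"):
        L=bot.landmark_of(cam,q)[:2];print(q,cam,[(np.round(l["location"],1).tolist(),round(l["p"],2)) for l in L])
        if L:r.append(ray(cam,L[0]["location"]))
    if len(r)==2:print("   ",*tri(r))
print([bot.camera_params(c)["t"] for c in("scene","top")],bot.get_state()["clock"])
E
```

```text
pics
0.0 [ 0.2824 -0.6128  0.4037] [[ 0.9082  0.4186 -0.0009]
 [ 0.4186 -0.9082  0.0016]
 [-0.0001 -0.0018 -1.    ]] 0.1734
large_box_grip scene [([239.9, 251.9], 0.6)]
large_box_grip top [([241.4, 237.5], 0.62)]
    [0.4768 0.2437 0.2287] [np.float64(0.0009718403070443239), np.float64(0.0009718403070443095)]
large_box_slots scene [([231.7, 274.1], 0.73)]
large_box_slots top [([241.5, 233.3], 0.8)]
    [0.5076 0.2582 0.1423] [np.float64(0.0011191145111597112), np.float64(0.0011191145111597084)]
small_box_grip scene [([270.9, 217.6], 0.7)]
small_box_grip top [([299.0, 208.8], 0.72)]
    [0.5674 0.0979 0.2051] [np.float64(0.0005022502422133102), np.float64(0.0005022502422133264)]
stand scene [([250.8, 294.8], 0.75)]
stand top []
hook_seat scene [([385.1, 181.8], 0.87)]
hook_seat top [([420.5, 236.9], 0.79), ([275.7, 239.2], 0.43)]
    [ 0.4938 -0.228   0.2259] [np.float64(0.0026695868957741205), np.float64(0.0026695868957742346)]
scale scene [([359.4, 227.4], 0.68)]
scale top [([412.0, 228.4], 0.75), ([467.2, 265.6], 0.62)]
    [ 0.5803 -0.2358  0.0013] [np.float64(0.0037865592280643973), np.float64(0.0037865592280645127)]
green_bottle_mid scene [([308.7, 214.7], 0.72)]
green_bottle_mid top [([357.1, 201.2], 0.97), ([276.3, 239.4], 0.3)]
    [ 0.6246 -0.0644  0.1044] [np.float64(0.0018062101192208857), np.float64(0.0018062101192206743)]
white_bottle_mid scene [([424.9, 208.5], 0.7)]
white_bottle_mid top [([466.0, 263.4], 0.8)]
    [ 0.4575 -0.3791  0.0867] [np.float64(0.0004346701321289954), np.float64(0.0004346701321290788)]
[array([0.2835, 0.362 , 1.2872]), array([0.0046, 0.5236, 1.4954])] 0.9
```

View pics/scene0.png

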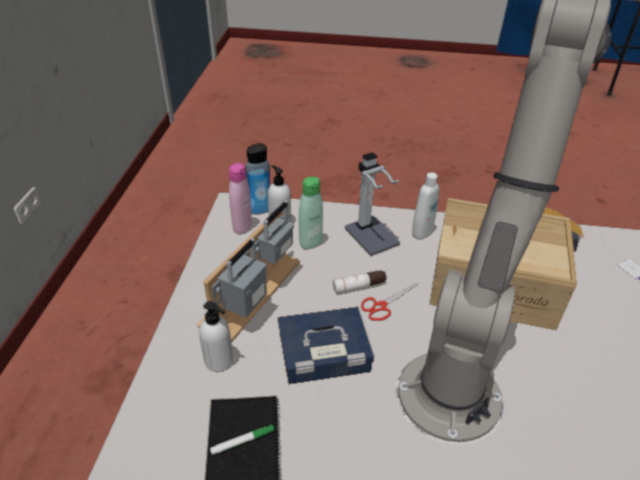

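View pics/top0.png

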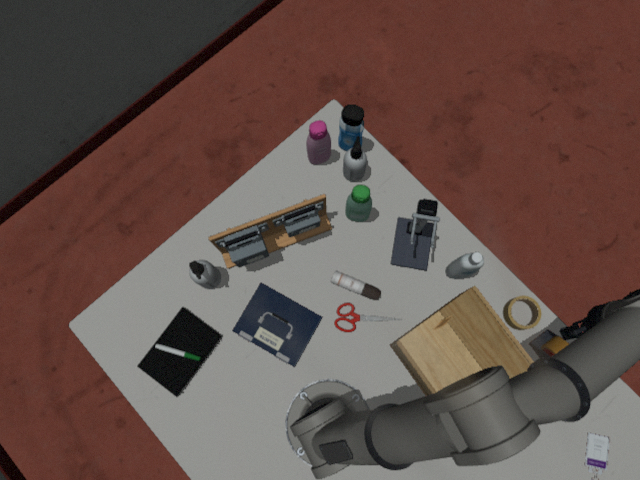

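The scene picture shows the large box at about (240,280), on the near-left place of the stand, with the small one at (275,240). The hook is at (385,182), next to the green bottle. The triangulated heights match what's given: 0.229, 0.205 and 0.226. Next I raise the arm and go near the scale for a close look.

>>> {"fn": "drive_tool", "kwargs": {"deltas": [[0.02, -0.02, -0.02, 0], [0.029, -0.029, -0.02, 0], [0.029, -0.029, -0.02, 0], [0.029, -0.029, -0.01, 0], [0.029, -0.029, -0.01, -0.1], [0.029, -0.029, 0, -0.1], [0.032, -0.026, 0, -0.1], [0.034, -0.023, 0, -0.1], [0.036, -0.02, 0, -0.1], [0.01, -0.01, 0, -0.1]], "grip": 0.05}}

```text
clock: 1.9
ee_pos: [0.3886, -0.2548, 0.4851]
tcp_rot: [0.867, 0.498, 0.001, 0.0]
wrist_force: [0.1, -0.7, 0.8]
grip_width: 0.0498
finger_force: 0.0
```

```bash
cat > look.py <<'E'
from h import *
import sys
np.set_printoptions(precision=4,suppress=True)
s=bot.get_state();M=Ro.from_quat(s["tcp_rot"]).as_matrix();print(s["clock"],s["ee_pos"],"tooly yaw",np.degrees(np.arctan2(M[1,1],M[0,1])),"tilt",M[:,2],s["wrist_force"])
c=bot.camera_params("wrist")
save("wrist",sys.argv[1])
for q in sys.argv[2:]:
    q,z=q.split(":")
    for l in bot.landmark_of("wrist",q)[:2]:print(q,np.round(l["location"],1),round(l["p"],2),"at z",z,atz("wrist",l["location"],float(z)))
E
python3 look.py w1 hook_seat:0.222 scale:0.0 green_bottle_mid:0.117 white_bottle_mid:0.108
```

```text
1.9 [ 0.3886 -0.2548  0.4851] tooly yaw -30.29769854053306 tilt [ 0.0012  0.0005 -1.    ] [ 0.1056 -0.6758  0.8077]
scale [459.8  91. ] 0.76 at z 0.0 [ 0.5677 -0.2444  0.    ]
```

View pics/w1.png

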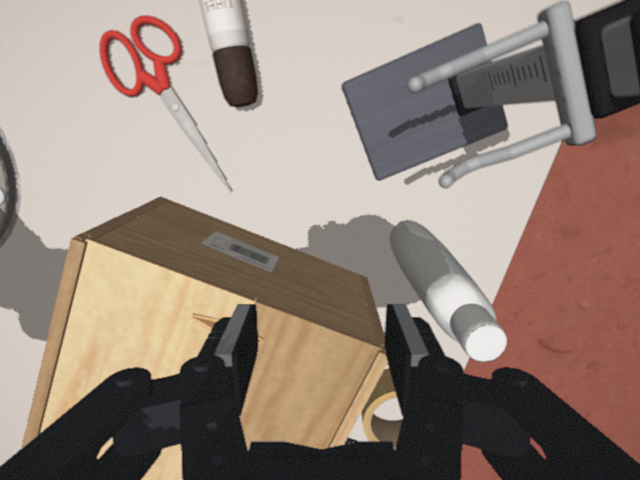

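The wrist picture shows the double hook at upper right. The prong tips are at (416,84) and (447,181), and the cross bar's front edge runs from about (545,12) to (571,142). I'll work out its pose from these.

```bash
python3 - <<'E'
from h import *
np.set_printoptions(precision=4,suppress=True)
a=atz("wrist",(416,85),.232);b=atz("wrist",(447,181),.232)
u=b-a;print(a,b,np.linalg.norm(u),np.degrees(np.arctan2(u[1],u[0]))+90)
p=atz("wrist",(540,40),.222);q=atz("wrist",(572,130),.222);v=q-p;print(p,q,np.linalg.norm(v),np.degrees(np.arctan2(v[1],v[0]))+90)
yaw=np.arctan2(u[1],u[0])+np.pi/2;m=(a+b)/2;print("seat",m[:2]+.021*np.array([np.cos(yaw),np.sin(yaw)]))
# base plate corners at z .016
B=[atz("wrist",x,.016) for x in [(343,84),(380,180),(480,24)]];print(B,[np.degrees(np.arctan2(*(B[i]-B[0])[1::-1])) for i in(1,2)],np.linalg.norm(B[1]-B[0]))
for yd in(0,-5,-10,5):print(yd)
E
```

```text
[ 0.477  -0.2052  0.232 ] [ 0.4693 -0.2583  0.232 ] 0.05365397834540236 -8.350031913235327
[ 0.5448 -0.2196  0.222 ] [ 0.5432 -0.2715  0.222 ] 0.05188168658149922 -1.8161983558049997
seat [ 0.4939 -0.2348]
[array([ 0.4631, -0.1771,  0.016 ]), array([ 0.4487, -0.2826,  0.016 ]), array([ 0.6054, -0.1991,  0.016 ])] [np.float64(-97.76792189176521), np.float64(-8.774149822868791)] 0.10642479390387909
0
-5
-10
5
```

>>> {"fn": "drive_tool", "kwargs": {"deltas": [[0.042, -0.009, 0, 0], [0.042, -0.009, 0, 0], [0.042, -0.009, 0, 0], [0.042, -0.009, 0, 0], [0.042, -0.009, 0, 0], [0.042, -0.009, 0, 0], [0.042, -0.009, 0, 0], [0.042, -0.009, 0, 0], [0.042, -0.009, 0, 0], [0.042, -0.009, 0, 0]]}}

```text
clock: 3.15
ee_pos: [0.5271, 0.1475, 0.4845]
tcp_rot: [0.871, 0.491, 0.0, 0.0]
wrist_force: [0.7, 0.0, 0.5]
grip_width: 0.0503
finger_force: 0.0
```

>>> {"fn": "drive_tool", "kwargs": {"deltas": [[0, 0, 0, -0.145], [0, 0, 0, -0.145], [0, 0, 0, -0.145], [0, 0, 0, -0.145], [0, 0, 0, -0.145], [0, 0, 0, -0.145], [0, 0, 0, -0.145], [0, 0, 0, 0], [0, 0, 0, 0]]}}

```text
clock: 4.05
ee_pos: [0.5263, 0.1463, 0.4844]
tcp_rot: [0.523, 0.852, -0.0, -0.0]
wrist_force: [-0.1, 0.2, 0.5]
grip_width: 0.0501
finger_force: 0.0
```

```bash
python3 look.py w2 large_box_grip:0.233 large_box_slots:0.15 small_box_grip:0.233 stand:0
```

```text
4.05 [0.5263 0.1463 0.4844] tooly yaw 26.882170091769584 tilt [-0.0004  0.0001 -1.    ] [-0.1153  0.1711  0.5113]
large_box_grip [317.6  45.8] 0.96 at z 0.233 [0.4735 0.2461 0.233 ]
large_box_grip [350.2 163.6] 0.61 at z 0.233 [0.5155 0.2024 0.233 ]
large_box_slots [370.9  71.9] 0.61 at z 0.15 [0.5075 0.2598 0.15  ]
small_box_grip [317.5 336. ] 0.72 at z 0.233 [0.5475 0.1002 0.233 ]
stand [349.5 163.7] 0.89 at z 0 [0.5408 0.1879 0.    ]
stand [316.9 339.4] 0.74 at z 0 [ 0.6097 -0.0278  0.    ]
```

View pics/w2.png

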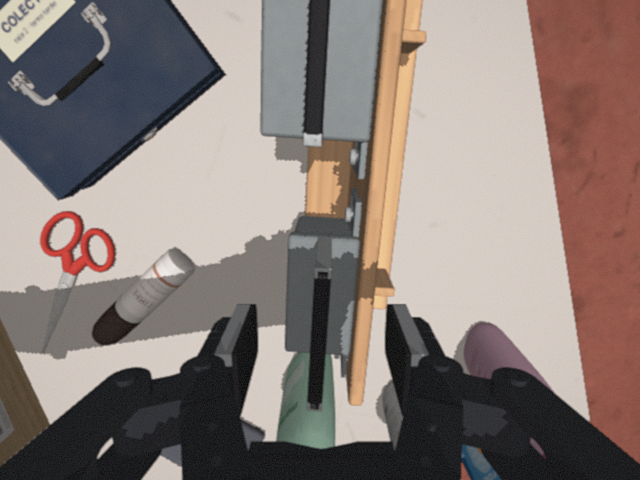

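The wrist picture shows the large box's black bar from (313,140) up to about (319,0). The small box's bar runs from (322,270) to (315,407), and the panel's front top edge from (351,400) to (386,0). I'll get the yaw from those.

```bash
python3 - <<'E'
from h import *
np.set_printoptions(precision=4,suppress=True)
im=cv2.imread("pics/w2.png").astype(int);g=im.sum(2)
def seg(rows,lo,hi,z):
    P=[]
    for r in rows:
        c=np.where(g[r,lo:hi]<130)[0]
        if len(c)>5:P.append(((c.min()+c.max())/2+lo,r))
    A=np.array([atz("wrist",p,z)[:2] for p in P]);v=A[0]-A[-1];print(P[0],P[-1],A[0],A[-1],np.degrees(np.arctan2(v[1],v[0]))-90)
seg(range(2,130,8),296,336,.241)
seg(range(280,400,8),305,336,.241)
p=atz("wrist",(386,1),.189);q=atz("wrist",(351,400),.189);v=p-q;print(p,q,np.degrees(np.arctan2(v[1],v[0]))-90)
E
```

```text
(np.float64(319.0), 2) (np.float64(312.5), 122) [0.4657 0.2622] [0.4872 0.213 ] 23.58276763701437
(np.float64(322.0), 280) (np.float64(314.5), 392) [0.5311 0.1381] [0.5619 0.0681] 23.687298308543973
[0.4941 0.2917 0.189 ] [0.6086 0.0381 0.189 ] 24.300164170023862
```

>>> {"fn": "drive_tool", "kwargs": {"deltas": [[0, 0, 0, 0.05], [0.03, -0.002, 0, 0], [0.03, -0.002, 0, 0], [0.03, -0.002, 0, 0], [0.022, -0.001, 0, 0], [0, 0, 0.025, 0], [0, 0, 0.025, 0], [0, 0, 0, 0], [0, 0, 0, 0]]}}

```text
clock: 5.2
ee_pos: [0.473, 0.2467, 0.4351]
tcp_rot: [0.542, 0.84, -0.0, -0.0]
wrist_force: [0.0, -0.1, 0.8]
grip_width: 0.0501
finger_force: 0.0
```

```bash
python3 look.py w3 large_box_grip:0.233; python3 - <<'E'
from h import *
for c in("scene","top"):
    save(c,c+"3")
    print(c,proj(c,[.474,.2455,.233]),[(l["location"],l["p"]) for l in bot.landmark_of(c,"large_box_grip")[:1]])
E
```

```text
5.2 [0.473  0.2467 0.4351] tooly yaw 24.38276420251452 tilt [-0.0004 -0.     -1.    ] [ 0.0446 -0.11    0.7852]
large_box_grip [322.4 292.9] 0.84 at z 0.233 [0.4744 0.2471 0.233 ]
scene [np.float64(240.13916589737073), np.float64(251.61012770534697)] [([240.1, 251.1], 0.6)]
top [np.float64(240.10002451772004), np.float64(237.8849270446973)] [([238.9, 236.8], 0.51)]
```

View pics/w3.png

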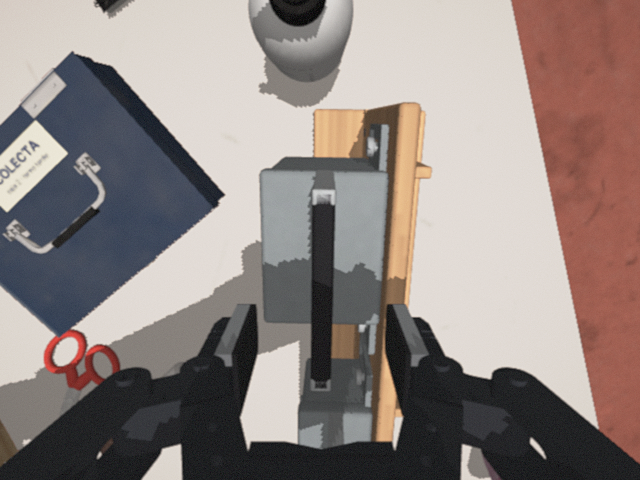

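The wrist picture shows the bar at (322,200)–(322,385), centred between the fingers and lined up with them. I lower and grip.

>>> {"fn": "drive_tool", "kwargs": {"deltas": [[0, 0.001, 0.02, 0], [0, 0, 0.02, 0], [0, 0, 0.007, 0], [0, 0, 0, 0]]}}

```text
clock: 5.9
ee_pos: [0.4737, 0.2468, 0.3872]
tcp_rot: [0.542, 0.841, -0.001, -0.0]
wrist_force: [-0.4, 0.1, 0.3]
grip_width: 0.05
finger_force: 0.0
```

>>> {"fn": "drive_tool", "kwargs": {"deltas": [[0, 0, 0, 0], [0, 0, 0, 0], [0, 0, 0, 0], [0, 0, 0, 0], [0, 0, 0, 0], [0, 0, 0, 0], [0, 0, 0, 0], [0, 0, 0, 0]], "grip": 0.0, "force": 70}}

```text
clock: 6.7
ee_pos: [0.4739, 0.2471, 0.3887]
tcp_rot: [0.542, 0.841, 0.0, 0.001]
wrist_force: [-1.4, -1.7, 5.4]
grip_width: 0.0086
finger_force: 69.3
```

>>> {"fn": "drive_tool", "kwargs": {"deltas": [[0, 0, -0.004, 0], [0, 0, -0.005, 0], [0, 0, -0.005, 0], [0, 0, -0.005, 0], [0, 0, -0.005, 0], [0, 0, -0.005, 0], [0, 0, -0.004, 0], [0, 0, 0, 0], [0, 0, 0, 0]]}}

```text
clock: 7.6
ee_pos: [0.4738, 0.247, 0.4207]
tcp_rot: [0.542, 0.841, 0.0, 0.0]
wrist_force: [0.2, -0.0, -5.4]
grip_width: 0.0084
finger_force: 68.2
```

```bash
python3 look.py w4 large_box_grip:0.265 small_box_grip:0.233
```

```text
7.6 [0.4738 0.247  0.4207] tooly yaw 24.4022109114107 tilt [ 0.0001 -0.     -1.    ] [ 0.2207 -0.0103 -5.3684]
```

View pics/w4.png

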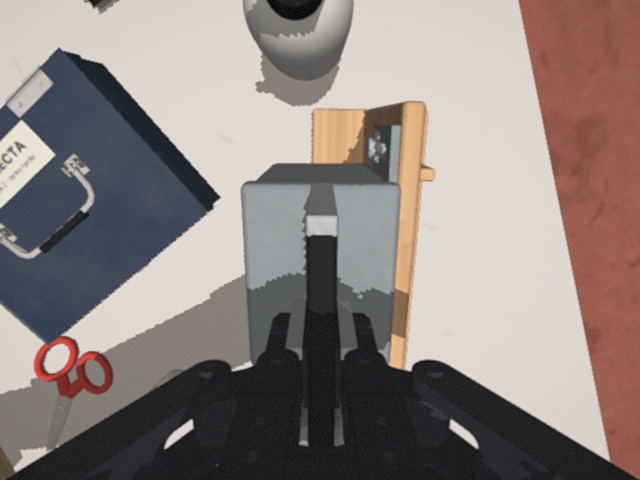

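The wrist picture shows the box lifted level, with its front edge at row 185 and the stud head visible at (378,148). The wrist carries about 5.4 N, so nothing is holding the box. I draw it off forwards along -y of the tool.

>>> {"fn": "drive_tool", "kwargs": {"deltas": [[0, -0.003, 0, 0], [0, -0.004, 0, 0], [0, -0.004, 0, 0], [0, -0.004, 0, 0], [0, -0.005, 0, 0], [0, 0, 0, 0]]}}

```text
clock: 8.35
ee_pos: [0.4549, 0.2385, 0.4207]
tcp_rot: [0.542, 0.841, -0.0, 0.0]
wrist_force: [0.0, -0.1, -5.6]
grip_width: 0.0087
finger_force: 68.2
```

>>> {"fn": "drive_tool", "kwargs": {"deltas": [[0, -0.01, 0, 0], [0, -0.01, 0, 0], [0, -0.01, -0.01, 0], [0, 0, -0.015, 0], [-0.01, -0.003, -0.015, 0], [-0.02, -0.007, 0, 0], [-0.025, -0.009, 0, 0], [-0.025, -0.009, 0, 0], [-0.025, -0.009, 0, 0], [-0.025, -0.009, 0, 0]]}}

```text
clock: 9.35
ee_pos: [0.4391, 0.088, 0.4607]
tcp_rot: [0.542, 0.841, -0.0, 0.0]
wrist_force: [0.6, 0.2, -5.5]
grip_width: 0.0087
finger_force: 68.5
```

>>> {"fn": "drive_tool", "kwargs": {"deltas": [[-0.025, -0.009, 0, 0], [-0.025, -0.009, 0, 0], [-0.022, -0.006, 0, 0], [-0.01, -0.003, 0, 0.05], [0, 0, 0, 0.1], [0, 0, 0, 0.1], [0, 0, 0, 0.1], [0, 0, 0, 0.1], [0, 0, 0, 0.08], [0, 0, 0, 0.04]]}}

```text
clock: 10.35
ee_pos: [0.4488, 0.0042, 0.4607]
tcp_rot: [0.757, 0.653, 0.0, -0.0]
wrist_force: [-0.2, -1.0, -6.1]
grip_width: 0.0085
finger_force: 68.4
```

>>> {"fn": "drive_tool", "kwargs": {"deltas": [[-0.012, 0, 0, 0], [-0.024, 0, 0, 0], [-0.028, 0, 0, 0], [-0.028, 0, 0, 0], [-0.028, 0, 0, 0], [-0.028, 0, 0, 0], [-0.028, 0, 0, 0], [-0.026, 0, 0, 0], [-0.017, 0, 0, 0], [-0.01, 0.002, 0, 0]]}}

```text
clock: 11.35
ee_pos: [0.4174, -0.2257, 0.4605]
tcp_rot: [0.757, 0.653, -0.0, -0.0]
wrist_force: [0.9, 0.8, -5.5]
grip_width: 0.0089
finger_force: 68.5
```

```bash
python3 - <<'E'
from h import *
np.set_printoptions(precision=4,suppress=True)
s=bot.get_state();print(s["ee_pos"],s["clock"])
a=save("scene","s5");b=save("top","t5");w=save("wrist","w5")
print([(c,l["location"],l["p"]) for c in("scene","top","wrist") for l in bot.landmark_of(c,"hook_seat")[:1]])
for c in("scene","top"):print(proj(c,[.494,-.233,.222]))
A=cv2.resize(a[100:300,280:480],(400,400));B=cv2.resize(b[150:350,330:530],(400,400))
cv2.imwrite("pics/c5.png",np.hstack([A,B])[:,:,::-1])
E
```

```text
[ 0.4174 -0.2257  0.4605] 11.35
[('scene', [382.0, 182.0], 0.92), ('top', [421.9, 239.5], 0.55)]
[np.float64(385.2964555662812), np.float64(182.1254399551862)]
[np.float64(422.81051268018416), np.float64(238.01924369798516)]
```

View pics/c5.png

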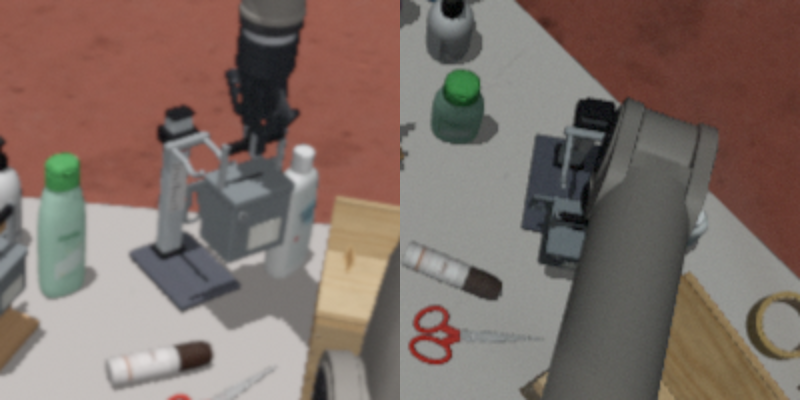

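The crop shows the box upright, just ahead of the hook. The prongs point at its handle and all around is clear. The network's hook seat agrees with mine to within 3 px. I lower to the entry height.

>>> {"fn": "drive_tool", "kwargs": {"deltas": [[0.003, 0, 0.005, 0], [0, 0, 0.01, 0], [0, 0, 0.01, 0], [0, 0, 0.01, 0], [0, 0, 0.009, 0], [0, 0, 0.005, 0], [0, 0, 0, 0], [0, 0, 0, 0]]}}

```text
clock: 12.45
ee_pos: [0.4191, -0.2209, 0.4118]
tcp_rot: [0.756, 0.654, 0.0, 0.0]
wrist_force: [-0.1, 0.4, -6.3]
grip_width: 0.0088
finger_force: 68.5
```

```bash
python3 - <<'E'
from h import *
s=bot.get_state();print(s["ee_pos"],s["clock"],s["wrist_force"])
a=save("scene","s6");w=save("wrist","w6")
A=cv2.resize(a[130:280,320:470],(400,400),interpolation=cv2.INTER_CUBIC);B=cv2.resize(w,(400,300));B=np.vstack([B,np.zeros((100,400,3),np.uint8)])
cv2.imwrite("pics/c6.png",np.hstack([A,B])[:,:,::-1])
E
```

```text
[ 0.41908865 -0.22089013  0.41184736] 12.45 [-0.10511321  0.38674734 -6.29211512]
```

View pics/c6.png

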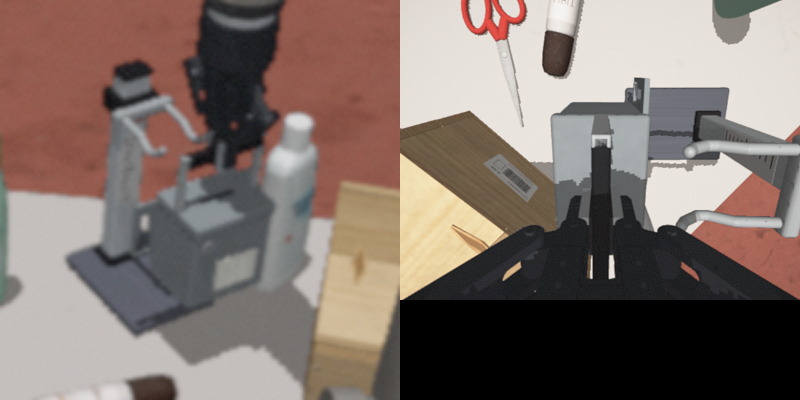

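The left part shows the box just ahead of the prongs, with the tips about level with the handle. In the wrist view (right part) the prong tips are at full-frame (464,243) and (458,352). I'll check the remaining offsets from this.

```bash
python3 - <<'E'
from h import *
np.set_printoptions(precision=4,suppress=True)
s=bot.get_state();M=Ro.from_quat(s["tcp_rot"]).as_matrix()
T=[M.T@(atz("wrist",p,.232)-s["ee_pos"]) for p in[(463,243),(458,353)]]
H=[M.T@(atz("wrist",p,.256+.008)-s["ee_pos"]) for p in[(322,216),(322,445)]]
print("tips tool",T,"bar",H)
print(np.degrees(np.arctan2(T[1][1]-T[0][1],T[0][0]-T[1][0])))
print(M.T@(np.array([.494,-.233,.222])-s["ee_pos"]))
E
```

```text
tips tool [array([0.0313, 0.0551, 0.1802]), array([-0.018 ,  0.0583,  0.1802])] bar [array([0.0498, 0.    , 0.1482]), array([-0.0357,  0.0001,  0.1482])]
3.7006592333102986
[-0.0012  0.0756  0.1902]
```

```bash
python3 - <<'E'
import cv2,numpy as np
a=cv2.imread("pics/w6.png")[210:410,420:620];b=cv2.imread("pics/w1.png")[50:250,390:590]
o=np.hstack([cv2.resize(x,(400,400),interpolation=cv2.INTER_CUBIC) for x in(a,b)])
for i in range(0,800,40):cv2.putText(o,str(i%400//2+(420 if i<400 else 390)) if i%80==0 else "",(i,10),0,.35,(0,0,255),1)
for i in range(0,400,40):cv2.putText(o,str(i//2+210),(375,i+5),0,.3,(0,0,255),1);cv2.putText(o,str(i//2+50),(775,i+5),0,.3,(0,0,255),1)
cv2.imwrite("pics/c7.png",o)
E
```

```text
(no output)
```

View pics/c7.png

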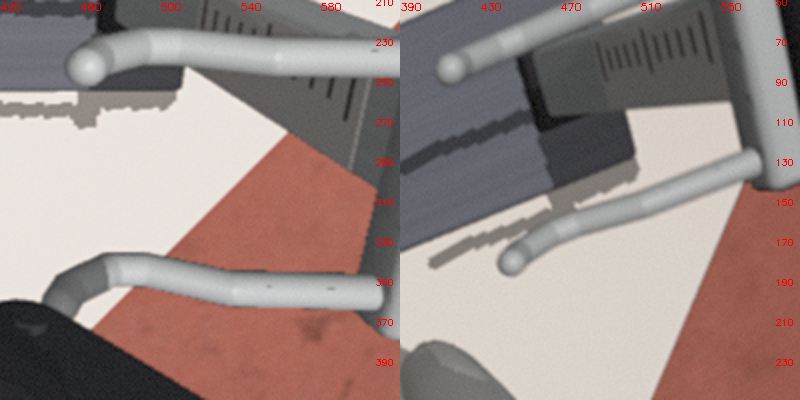

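The crop shows tip 1 at (464,243.5) in the new view and (416,83.5) in the old one. Tip 2 is at (446,181) in the old view and hidden behind a finger in the new one, so my last reading of it was biased. I'll triangulate tip 1 and add the prong lines.

```bash
python3 - <<'E'
from h import *
np.set_printoptions(precision=4,suppress=True)
s=bot.get_state();M=Ro.from_quat(s["tcp_rot"]).as_matrix()
# old wrist view: camera rigid on tool
M1=Ro.from_quat([0.8669,0.4984,0,0]).as_matrix();yw=np.radians(-30.298)
M1=np.array([[-np.sin(yw),np.cos(yw),0],[np.cos(yw),np.sin(yw),0],[0,0,-1]]);p1=np.array([.3886,-.2548,.4851])
def old(px):
    o,d=ray("wrist",px);return M1@M.T@(o-s["ee_pos"])+p1,M1@M.T@d
def w(t):return t
X,e=tri([ray("wrist",(464,243.5)),old((416,83.5))]);print("tip1",X,e,M.T@(X-s["ee_pos"]))
o,d=old((446,181))
for z in(.23,.236,X[2]):
    Y=o+d*(z-o[2])/d[2];print("tip2",z,Y,M.T@(Y-s["ee_pos"]))
for px in[(585,239),(585,355),(540,237),(540,355)]:print(px,M.T@(atz("wrist",px,.220)-s["ee_pos"]))
E
```

```text
tip1 [ 0.4781 -0.1975  0.2339] [np.float64(2.8106828856814494e-05), np.float64(2.8106828856973045e-05)] [0.0317 0.0548 0.1783]
tip2 0.23 [ 0.471  -0.2518  0.23  ] [-0.0231  0.0556  0.1822]
tip2 0.236 [ 0.4699 -0.2501  0.236 ] [-0.0215  0.0542  0.1762]
tip2 0.23388663179272526 [ 0.4703 -0.2507  0.2339] [-0.0221  0.0547  0.1783]
(585, 239) [0.0293 0.1107 0.1923]
(585, 355) [-0.0268  0.1219  0.1923]
(540, 237) [0.0302 0.0916 0.1923]
(540, 355) [-0.0268  0.1011  0.1923]
```

>>> {"fn": "drive_tool", "kwargs": {"deltas": [[0.003, 0.004, -0.002, 0], [0, 0.008, 0, 0], [0, 0.01, 0, 0], [0, 0.01, 0, 0], [0, 0.01, 0, 0], [0, 0.01, 0, 0], [0, 0.01, 0, 0], [0, 0.008, 0, 0], [0, 0.006, 0, 0], [0, 0, 0, 0]]}}

```text
clock: 13.55
ee_pos: [0.4954, -0.2288, 0.4136]
tcp_rot: [0.756, 0.655, 0.0, 0.0]
wrist_force: [-0.6, 1.0, -5.8]
grip_width: 0.0087
finger_force: 68.5
```

>>> {"fn": "drive_tool", "kwargs": {"deltas": [[0, 0, 0.003, 0], [0, 0, 0.004, 0], [0, 0, 0.005, 0], [0, 0, 0.005, 0], [0, 0, 0.004, 0], [0, 0, 0.003, 0], [0, 0, 0, 0], [0, 0, 0, 0]]}}

```text
clock: 14.35
ee_pos: [0.4946, -0.2288, 0.3897]
tcp_rot: [0.756, 0.654, 0.0, 0.0]
wrist_force: [0.1, 0.7, -6.0]
grip_width: 0.0088
finger_force: 68.4
```

>>> {"fn": "drive_tool", "kwargs": {"deltas": [[0, 0, 0.002, 0], [0, 0, 0.002, 0], [0, 0, 0.002, 0], [0, 0, 0.002, 0], [0, 0, 0.002, 0], [0, 0, 0.002, 0], [0, 0, 0.002, 0], [0, 0, 0.002, 0], [0, 0, 0, 0], [0, 0, 0, 0]]}}

```text
clock: 15.35
ee_pos: [0.4947, -0.2288, 0.3739]
tcp_rot: [0.756, 0.654, 0.0, 0.0]
wrist_force: [-0.7, -0.3, -1.7]
grip_width: 0.0087
finger_force: 68.9
```

>>> {"fn": "drive_tool", "kwargs": {"deltas": [[0, 0, 0.002, 0], [0, 0, 0.002, 0], [0, 0, 0.002, 0], [0, 0, 0, 0], [0, 0, 0, 0], [0, 0, 0, 0]]}}

```text
clock: 15.95
ee_pos: [0.4947, -0.2288, 0.3679]
tcp_rot: [0.756, 0.654, 0.0, 0.0]
wrist_force: [1.4, -0.4, -1.6]
grip_width: 0.0087
finger_force: 69.1
```

```bash
python3 - <<'E'
from h import *
F=[]
for i in range(6):
    bot.grab_frame("scene");F.append(bot.get_state()["wrist_force"][2])
print(F,bot.get_state()["clock"])
E
```

```text
[np.float64(-2.8856826637451585), np.float64(-1.7721505818944319), np.float64(-2.211902869541628), np.float64(-1.530888027424111), np.float64(-2.3181167299825334), np.float64(-1.8547943656629458)] 16.25
```

>>> {"fn": "drive_tool", "kwargs": {"deltas": [[0, 0, 0.002, 0], [0, 0, 0.002, 0], [0, 0, 0.002, 0], [0, 0, 0.002, 0], [0, 0, 0.001, 0], [0, 0, 0, 0], [0, 0, 0, 0]]}}

```text
clock: 16.95
ee_pos: [0.4947, -0.2288, 0.3588]
tcp_rot: [0.756, 0.654, 0.0, 0.0]
wrist_force: [0.4, 0.1, 0.0]
grip_width: 0.0086
finger_force: 69.4
```

```bash
python3 - <<'E'
from h import *
F=[]
for i in range(8):
    bot.grab_frame("scene");F.append(bot.get_state()["wrist_force"])
print(np.mean(F,0),bot.get_state()["clock"],bot.get_state()["ee_pos"])
E
```

```text
[ 1.4146658  -0.44380938  0.18201795] 17.35 [ 0.49462448 -0.22878633  0.3587827 ]
```

>>> {"fn": "drive_tool", "kwargs": {"deltas": [[0, 0, 0.001, 0], [0, 0, 0, 0], [0, 0, 0, 0]], "force": 20}}

```text
clock: 17.65
ee_pos: [0.4946, -0.2287, 0.3577]
tcp_rot: [0.756, 0.654, 0.0, 0.0]
wrist_force: [1.7, 0.0, 0.9]
grip_width: 0.0083
finger_force: 69.4
```

>>> {"fn": "drive_tool", "kwargs": {"deltas": [[0, 0, 0, 0], [0, 0, 0, 0], [0, 0, 0, 0], [0, 0, 0, 0], [0, 0, 0, 0], [0, 0, 0, 0]], "grip": 0.036}}

```text
clock: 18.25
ee_pos: [0.4945, -0.2287, 0.3577]
tcp_rot: [0.756, 0.654, -0.0, -0.0]
wrist_force: [0.1, 0.5, -0.6]
grip_width: 0.0357
finger_force: 0.0
```

```bash
python3 - <<'E'
from h import *
s=bot.get_state();print(s["wrist_force"],s["grip_width"])
a=save("scene","s8");w=save("wrist","w8")
A=cv2.resize(a[130:280,320:470],(400,400),interpolation=cv2.INTER_CUBIC);B=cv2.resize(w,(400,300));B=np.vstack([B,np.zeros((100,400,3),np.uint8)])
cv2.imwrite("pics/c8.png",np.hstack([A,B])[:,:,::-1])
E
```

```text
[ 0.111598    0.50189437 -0.58412867] 0.0357166730912266
```

View pics/c8.png

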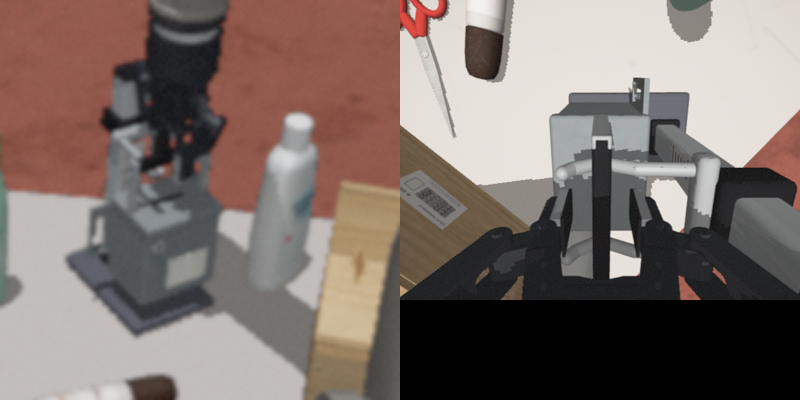

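The picture shows the box hanging upright on both prongs, with the open fingers clear of the bar on both sides. I withdraw straight up.

>>> {"fn": "drive_tool", "kwargs": {"deltas": [[0, 0, -0.005, 0], [0, 0, -0.01, 0], [0, 0, -0.01, 0], [0, 0, -0.015, 0], [0, 0, -0.02, 0], [0, 0, -0.02, 0], [0, 0, -0.03, 0], [0, 0, -0.03, 0], [0, 0, 0, 0], [0, 0, 0, 0]]}}

```text
clock: 19.35
ee_pos: [0.4946, -0.2286, 0.4991]
tcp_rot: [0.756, 0.654, 0.0, 0.001]
wrist_force: [0.5, 0.2, -0.5]
grip_width: 0.0357
finger_force: 0.0
```

>>> {"fn": "drive_tool", "kwargs": {"deltas": [[0, 0, 0, 0], [0, 0, 0, 0], [0, 0, 0, 0], [0, 0, 0, 0], [0, 0, 0, 0], [0, 0, 0, 0], [0, 0, 0, 0], [0, 0, 0, 0], [0, 0, 0, 0], [0, 0, 0, 0]]}}

```text
clock: 20.35
ee_pos: [0.4946, -0.2288, 0.4977]
tcp_rot: [0.756, 0.654, 0.0, 0.0]
wrist_force: [0.5, -0.7, 0.4]
grip_width: 0.0365
finger_force: 0.0
```

```bash
python3 - <<'E'
from h import *
np.set_printoptions(precision=4,suppress=True)
for k in range(2):
    r=[];I=[]
    for c in("scene","top"):
        I.append(bot.grab_frame(c));L=bot.landmark_of(c,"large_box_grip");print(c,L and (L[0]["location"],L[0]["p"]))
        if L:r.append(ray(c,L[0]["location"]))
    if len(r)==2:print(tri(r))
    L=bot.landmark_of("scene","small_box_grip");print("small",L and L[0]["location"])
    if k==0:J=I
    for _ in range(6):bot.grab_frame("scene")
print("motion px diff",(cv2.absdiff(I[0],J[0])[120:300,300:480]>40).sum(),bot.get_state()["clock"],bot.get_state()["wrist_force"])
E
```

```text
scene ([385.8, 187.6], 0.97)
top ([421.2, 242.5], 0.63)
(array([ 0.4856, -0.2302,  0.2092]), [np.float64(0.0010925313555625899), np.float64(0.0010925313555626315)])
small [270.5, 213.7]
scene ([383.9, 188.2], 0.72)
top ([420.6, 238.9], 0.75)
(array([ 0.4959, -0.2311,  0.2014]), [np.float64(0.0006887609147676677), np.float64(0.0006887609147676147)])
small [272.7, 215.9]
motion px diff 0 21.45 [-0.513   0.3233  0.1704]
```

The large box hangs at the hook, with its handle at z ≈ 0.205 (sunk about 25 mm), and nothing is moving. The small box is still in its place.

```bash
python3 -c "
from station import bot
print(bot.hand_in())"
```

```text
the job is handed in; nothing more can be done
None
```

The large box now hangs upright and still by its handle on the scale's double hook, sunk about 25 mm and well short of the bottom stop; the small box is still on its studs, the arm is clear of everything, and the job was handed in at about 21.5 s.

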